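# Point out the open jar and the lid that fits it

### The arm

A 7-joint arm with a two-finger parallel gripper is mounted at the origin on the work surface. World frame = base frame: x ahead of the robot, y to its left, z up, the work surface at z = 0. Lengths are in m, angles in rad, forces in N, time in s.
With the tool pointing down it reaches from about 0.4 to 0.85 m from the base axis. Payload 10.4 kg.
Tool frame: the origin (TCP) lies on the centre line of the jaws, within the pads' length; the fingertips stand 17 mm ahead of it and the grasp point (between the pads) lies 2 mm behind it; z points along the fingers, y is the direction in which the jaws open and shut (so a half turn about z gives the same grasp; the last joint's range is limited). The gripper opens to 87 mm and grips with 3 to 60 N. Pads are 19 mm wide; open, the fingers measure 117 mm over their backs; the gripper's body (75 mm by 190 mm) begins 51 mm behind the grasp point.
Start: joints at [-1.143, 0.332, -0.065, 1.46, 0.022, 1.35, -0.088], TCP at [0.272, 0.563, 0.24] pointing down, gripper open.
Joint ranges: [-2.6, 2.6], [-0.5, 2.12], [-1.47, 1.34], [0.16, 2.42], [-1.27, 4.41], [0.06, 2.06], [-2.6, 2.6]. Speed limits (rad/s): [2.22, 2.22, 2.79, 2.79, 3.14, 3.14, 3.14].

### API

Orientations are given as a unit quaternion [x, y, z, w].
In Python, from bench import r gives the robot as it stands.
- The arm moves only by the tool apply_moves, never from a script. Its argument "commands" is a list of rows, each an object with "rot": the turn, a rotation vector about the world's x, y, z in units of 180 degrees (1.0 is 180 degrees), a list of three; "linear": the shift along the world's x, y, z in units of 0.3 m (1.0 is 0.3 m), a list of three; "grip": the closure, from -1 (fully open) to 1 (shut). A call has 1 to 20 rows; each row is the pose to reach, as a shift and turn from the pose commanded when the call began, turning the shorter way round; what a row does not reach only later rows make up. A row lasts 1/10 s, in which the tool goes at most 50 mm and 8.59 degrees, less where a joint would pass 70% of its speed; a pose out of reach is approached as far as the arm can. A call with a number of a shift or a turn outside -1 to 1 is refused whole. A call with a gripper value outside its range is refused whole. The fingers move at their own pace and stop on an object; "newtons" is the grip in N (left out, the last holds). Time passes only in rows, so rows that repeat a pose let the fingers close. It gives the time, the measured TCP pose, the force and the opening at its end, in the units of the state.
- r.read_state(): the state, without advancing time (a new reading comes with each control period).
- r.camera(name): name is "scene" or "side" or "wrist"; returns a dict with "frame" (384x512x3 uint8, red, green, blue), "mtx" (3x3 intrinsics, pixels), "extrinsics" (4x4, takes a point from world to camera coordinates). Camera axes: x right, y down, z forward; pixel columns grow to the right and rows downward; lengths in m; the calibration is good to about 2 mm. A picture is of the moment at which its call begins. There is no depth.
- r.close_job(): hands the job in, once; it reports no verdict.
Trained networks look in a picture, given as the dict that the camera call returned (one of the last four; its "shot" number tells which), for a name from the list of things; names that differ only in an ending like _2 or _b are one class to them, and where a whole thing is asked for, a point or a joint stands for the part that bears it (a point fixed in the world has none). Each returns a list of dicts, best first, with "p" (0 to 1); they miss things now and then, are a little off and sometimes report something else, mostly with a low value. They report only what shows in the picture. A call takes as long as a camera call. They do not tell look-alikes from the thing itself.
- r.search_frame(thing, picture): "bbox" ([left, top, width, height] in pixels, round what is visible of it).
- r.spot_point(thing, picture): "location" ([column, row] in pixels: a listed point, or the origin of a listed thing).
The state is a dict: "time": time; "joint_positions": joint angles; "joint_vel": joint speeds; "joint_torque": joint torques, N m; "ee_pos": TCP position; "eef_rot": TCP orientation; "ft_force": force on the tool from outside, world axes, zero at the start; "torque": the same for the moment, N m; "width": finger opening in m.
Only numpy, scipy, OpenCV 4.12 (cv2) and the standard library are available. Lean on these libraries where they do the work, as an engineer would, in place of code of your own. Each camera call takes 0.05 s, during which the arm holds its last target. There are 200 camera calls.

### The job

Before the crate of jars goes back on the shelf, show the helper what is still to be closed: point at the one jar in the crate that has no lid, holding the fingertips just above the middle of its mouth (no more than 4 cm up) for at least two seconds, then point in the same way, for at least two seconds, at the loose lid on the table that fits it. Touch and move nothing, and do not bring the fingertips down close over any other jar or lid. Finish with the hand drawn back, at least 15 cm away from both.

Things in the scene. Friction and masses are not known exactly. Their poses are not given: they have to be found in the camera images.
- crate: white slatted wooden fruit crate on the table (whose grey covering has flat printed white dots, 22 mm), open at the top, 215 mm (its x) by 315 mm (its y), side boards 82 mm high, four corner posts 120 mm high, fixed; it holds six glass jars in two rows of three, the rows along its y, about 94 mm between jar centres; origin at the centre of its underside
- open_jar_mouth (a point): centre of the open mouth, level with the rim, of the one jar in the crate without a lid: a medium glass jar, 70 mm across, half full of wooden beads, its neck 60 mm across, rim 98 mm above the crate's underside; z up. It takes the medium lid (66 mm). Any of the six places in the crate may be its own
- medium_jar_top (a point): centre of the top of a closed medium glass jar standing in the crate: jar 70 mm across, gold-coloured metal twist-off lid 66 mm across, top 100 mm above the crate's underside; z up
- large_jar_1_top (a point): centre of the top of a closed large glass jar standing in the crate: jar 84 mm across, gold-coloured metal twist-off lid 82 mm across, top 100 mm above the crate's underside; z up
- large_jar_2_top (a point): centre of the top of a closed large glass jar standing in the crate: jar 84 mm across, gold-coloured metal twist-off lid 82 mm across, top 100 mm above the crate's underside; z up
- small_jar_1_top (a point): centre of the top of a closed small glass jar standing in the crate: jar 54 mm across, gold-coloured metal twist-off lid 48 mm across, top 100 mm above the crate's underside; z up
- small_jar_2_top (a point): centre of the top of a closed small glass jar standing in the crate: jar 54 mm across, gold-coloured metal twist-off lid 48 mm across, top 100 mm above the crate's underside; z up
- lid_medium_top (a point): centre of the top of the loose medium twist-off lid, gold-coloured metal, 66 mm across and 14 mm high, lying flat, top up, on the table to the right of the crate; z up. This is the one that fits the open jar
- lid_small_top (a point): centre of the top of the loose small twist-off lid, gold-coloured metal, 48 mm across and 14 mm high, lying flat, top up, on the table to the right of the crate; z up
- lid_large_top (a point): centre of the top of the loose large twist-off lid, gold-coloured metal, 82 mm across and 14 mm high, lying flat, top up, on the table to the right of the crate; z up
- tape_roll: roll of paper masking tape lying flat, 100 mm across, hole 76 mm, 24 mm high, loose; origin at the centre of its underside
- sanding_block: cork sanding block, 100 x 65 x 30 mm, loose; origin at the centre of its underside
- flat_brush: flat paint brush lying on the table, 220 mm long, 53 mm wide, 16 mm high, loose; origin under its middle, bristles towards its x
- glue_bottle: white squeeze bottle, 52 mm across and 150 mm high, upright, loose; origin at the centre of its underside
- brush_tumbler: clear plastic tumbler 80 mm across, with five brushes standing in it up to 245 mm high, loose; origin at the centre of its underside
Not all that is in view belongs to the job. Leave any green look-alike of the part that bears lid_medium_top alone. Leave any red look-alike of the part that bears open_jar_mouth alone.

How it is judged:
On the way, in this order (a step that is already met when the one before it is completed fails the run):
1. the fingertips are held just above the mouth of the open jar for two seconds (horizontal distance between the grasp point and open_jar_mouth below 0.025 m and z of the grasp point in the frame of open_jar_mouth between 0.015 and 0.065 m), for 2 s.
2. then the fingertips are held just above the medium lid, which fits it, for two seconds (horizontal distance between the grasp point and lid_medium_top below 0.025 m and z of the grasp point in the frame of lid_medium_top between 0.015 and 0.065 m), for 2 s.
At the end, for the whole second after the job is handed in: The hand is drawn back at least 15 cm from the open jar's mouth and from the medium lid, and all jars, lids and other loose things are where they were, within 5 mm (distance between the grasp point and open_jar_mouth above 0.15 m and distance between the grasp point and lid_medium_top above 0.15 m and distance of each of medium_jar_top, large_jar_1_top, large_jar_2_top, small_jar_1_top, small_jar_2_top, lid_small_top, lid_large_top, open_jar_mouth, lid_medium_top, tape_roll, sanding_block, flat_brush, glue_bottle, brush_tumbler from where it was at the start of the episode below 0.005 m); the robot touches nothing.
It fails at once if the hand or arm touches anything (more than 0.5 N) (contact force between any of the fingers, the arm and anything else above 0.5 N).
It fails at once if a jar, a lid or another loose thing is moved or lifted by more than 5 mm (distance of any of medium_jar_top, large_jar_1_top, large_jar_2_top, small_jar_1_top, small_jar_2_top, lid_small_top, lid_large_top, open_jar_mouth, lid_medium_top, tape_roll, sanding_block, flat_brush, glue_bottle, brush_tumbler from where it was at the start of the episode above 0.005 m).
It fails at once if the fingertips come down close (less than about 4 cm) over the middle of another jar or lid ((horizontal distance between the grasp point and medium_jar_top below 0.025 m and z of the grasp point in the frame of medium_jar_top below 0.055 m) or (horizontal distance between the grasp point and large_jar_1_top below 0.025 m and z of the grasp point in the frame of large_jar_1_top below 0.055 m) or (horizontal distance between the grasp point and large_jar_2_top below 0.025 m and z of the grasp point in the frame of large_jar_2_top below 0.055 m) or (horizontal distance between the grasp point and small_jar_1_top below 0.025 m and z of the grasp point in the frame of small_jar_1_top below 0.055 m) or (horizontal distance between the grasp point and small_jar_2_top below 0.025 m and z of the grasp point in the frame of small_jar_2_top below 0.055 m) or (horizontal distance between the grasp point and lid_small_top below 0.025 m and z of the grasp point in the frame of lid_small_top below 0.055 m) or (horizontal distance between the grasp point and lid_large_top below 0.025 m and z of the grasp point in the frame of lid_large_top below 0.055 m)).
It also fails if it takes over 43 s, if anything falls off the work surface, if the arm or the gripper's body presses on something with over 40 N, if the wrist force passes 120 N, or if a joint passes its speed limit or range.

## Working session

There is one attempt and no reset: what is moved stays moved. The work goes in short steps, Python scripts to look and compute and a tool call to move; the robot and the scene stay as the last step left them, time stands still between calls to the robot, and variables do not carry over. Pictures are saved under pics/ and viewed, about 8 in all and at most 12, crops included, and the job is handed in when it is done.

Besides the shell and the picture viewer there is one more tool, called after "Request:" by a JSON object that holds its "method" and its "body", one argument or row to a line. apply_moves: Moves the arm, as the interface text tells. Its arguments: {"type":"object","properties":{"commands":{"type":"array","items":{"type":"object","properties":{"rot":{"type":"array","items":{"type":"number"}},"linear":{"type":"array","items":{"type":"number"}},"grip":{"type":"number"}}}},"newtons":{"type":"number"}},"required":["commands"]}

```bash
mkdir -p pics; cat > h.py <<'E'
import numpy as np, cv2
from bench import r
def ray(c,px):
    K,E=np.array(c["mtx"]),np.array(c["extrinsics"]);R,t=E[:3,:3],E[:3,3]
    d=R.T@np.linalg.inv(K)@np.array([px[0],px[1],1.]);return -R.T@t,d
def at_z(c,px,z):
    o,d=ray(c,px);return o+d*(z-o[2])/d[2]
def proj(c,p):
    E=np.array(c["extrinsics"]);q=np.array(c["mtx"])@(E[:3,:3]@np.array(p)+E[:3,3]);return q[:2]/q[2]
def save(c,n,box=None,s=1):
    f=np.array(c["frame"])[:,:,::-1]
    if box: f=f[box[1]:box[3],box[0]:box[2]]
    cv2.imwrite("pics/"+n,cv2.resize(f,None,fx=s,fy=s,interpolation=cv2.INTER_CUBIC))
E
python3 - <<'E'
from h import *
for n in ["scene","side"]:
    c=r.camera(n); save(c,n+"0.png",s=1.5)
    print(n,"cam",ray(c,(0,0))[0])
    for t,z in [("open_jar_mouth",.098),("lid_medium_top",.014),("lid_small_top",.014),("lid_large_top",.014),("medium_jar_top",.1),("large_jar_1_top",.1),("small_jar_1_top",.1),("crate",0),("brush_tumbler",0),("glue_bottle",0)]:
        for d in r.spot_point(t,c)[:4]:
            print(t,round(d["p"],2),np.round(d["location"]),np.round(at_z(c,d["location"],z),3))
print(r.read_state()["eef_rot"],r.read_state()["time"])
E
```

```text
scene cam [ 1.27085852 -0.15066909  0.85159694]
open_jar_mouth 0.61 [299. 148.] [0.379 0.181 0.098]
open_jar_mouth 0.58 [293. 179.] [0.518 0.12  0.098]
lid_medium_top 0.81 [194. 237.] [ 0.598 -0.196  0.014]
lid_medium_top 0.67 [198. 265.] [ 0.694 -0.193  0.014]
lid_medium_top 0.52 [330. 201.] [0.556 0.233 0.014]
lid_small_top 0.67 [199. 200.] [ 0.455 -0.163  0.014]
lid_large_top 0.73 [198. 198.] [ 0.444 -0.167  0.014]
lid_large_top 0.66 [152. 225.] [ 0.524 -0.31   0.014]
medium_jar_top 0.88 [295. 198.] [0.598 0.102 0.1  ]
large_jar_1_top 0.57 [331. 200.] [0.627 0.196 0.1  ]
small_jar_1_top 0.66 [323. 178.] [0.535 0.207 0.1  ]
crate 0.57 [324. 210.] [0.578 0.208 0.   ]
crate 0.39 [197. 196.] [ 0.426 -0.169 -0.   ]
brush_tumbler 0.71 [407. 203.] [0.611 0.471 0.   ]
brush_tumbler 0.63 [357. 173.] [ 0.444  0.375 -0.   ]
brush_tumbler 0.43 [192. 236.] [ 0.58  -0.199  0.   ]
glue_bottle 0.58 [ 85. 244.] [ 0.54 -0.5   0.  ]
side cam [ 0.28326089 -1.04116997  1.12617594]
open_jar_mouth 0.8 [196. 179.] [0.372 0.161 0.098]
open_jar_mouth 0.63 [235. 178.] [0.513 0.122 0.098]
lid_medium_top 0.76 [307. 246.] [ 0.683 -0.201  0.014]
lid_medium_top 0.74 [279. 250.] [ 0.583 -0.19   0.014]
lid_medium_top 0.47 [324. 224.] [ 0.778 -0.124  0.014]
lid_small_top 0.46 [236. 258.] [ 0.437 -0.178  0.014]
lid_large_top 0.64 [273. 286.] [ 0.523 -0.319  0.014]
medium_jar_top 0.51 [260. 176.] [0.603 0.102 0.1  ]
large_jar_1_top 0.64 [259. 161.] [0.625 0.189 0.1  ]
small_jar_1_top 0.72 [246. 183.] [0.546 0.082 0.1  ]
small_jar_1_top 0.55 [236. 161.] [0.54  0.218 0.1  ]
crate 0.68 [244. 181.] [0.566 0.205 0.   ]
brush_tumbler 0.84 [237. 140.] [0.608 0.483 0.   ]
glue_bottle 0.46 [328. 286.] [ 0.693 -0.36   0.   ]
[ 2.23484007e-01  9.74707596e-01  2.10752650e-05 -5.33442221e-06] 1.1
```

View pics/scene0.png

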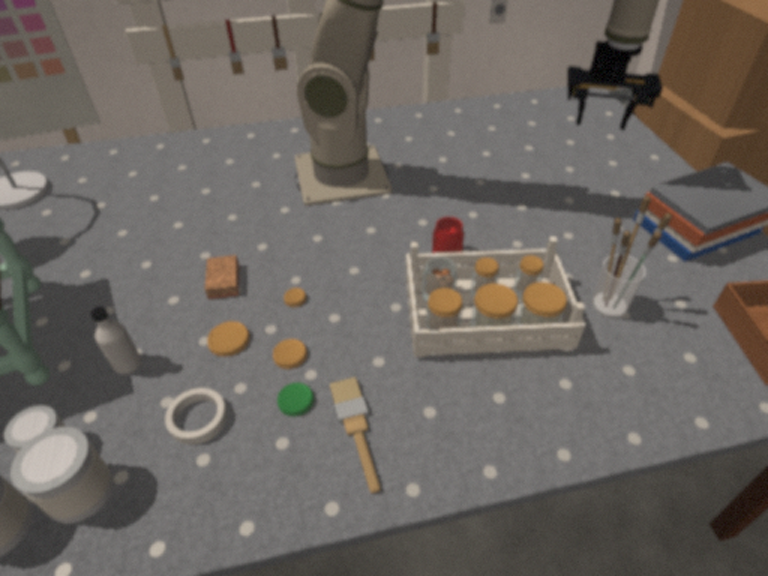

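View pics/side0.png

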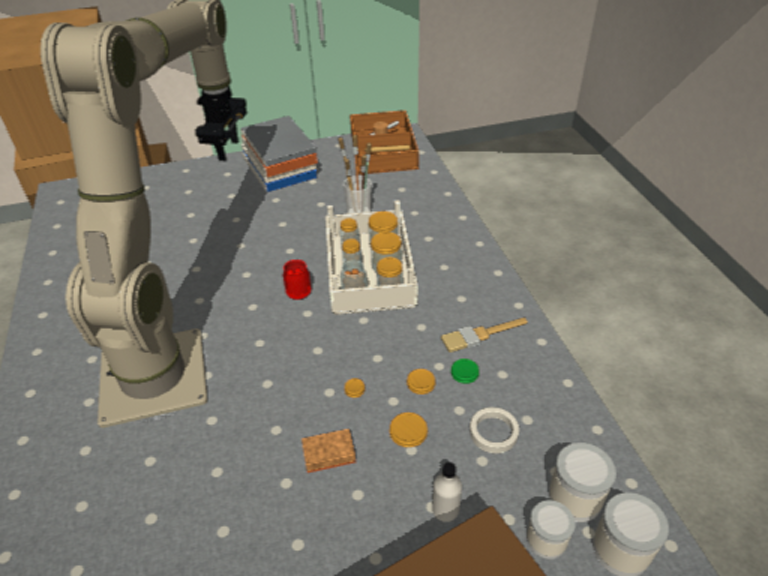

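The scene view shows the crate with five gold-lidded jars and one open jar with beads at scene (293,179) / side (235,178). The red jar at (299,148) stands outside the crate and is a look-alike. There are three gold lids: small (197,198), large (152,225) and medium (194,236). The green one at (197,266) is a look-alike. The medium gold lid is the one at (194,236). I'll confirm this in a crop and refine the positions.

```bash
python3 - <<'E'
from h import *
a=r.camera("scene"); b=r.camera("side")
ims=[]
for c,(x,y) in ((a,(230,220)),(b,(255,215))):
    f=np.array(c["frame"])[y-75:y+75,x-95:x+95,::-1]; ims.append(cv2.resize(f,None,fx=2.1,fy=2.1,interpolation=cv2.INTER_CUBIC))
cv2.imwrite("pics/crop.png",np.hstack(ims))
for c in (a,b):
    hsv=cv2.cvtColor(np.array(c["frame"]),cv2.COLOR_RGB2HSV)
    m=cv2.inRange(hsv,(10,130,80),(25,255,255))
    n,l,s,cen=cv2.connectedComponentsWithStats(m)
    for i in range(1,n):
        if 60<s[i][4]<1500:
            p=s[i]; z=.014 if at_z(c,cen[i],.01)[1]<0 else .1
            P=at_z(c,cen[i],z)
            w=np.linalg.norm(at_z(c,(p[0],cen[i][1]),z)-at_z(c,(p[0]+p[2],cen[i][1]),z))
            print(np.round(cen[i]),np.round(P,3),"w",round(w,3))
    for d in r.spot_point("open_jar_mouth",c)[:3]: print("mouth",d["p"],d["location"],at_z(c,d["location"],.098))
E
```

```text
[354. 176.] [0.55 0.3  0.1 ] w 0.042
[324. 178.] [0.536 0.211 0.1  ] w 0.042
[330. 200.] [0.626 0.195 0.1  ] w 0.076
[363. 199.] [0.644 0.286 0.1  ] w 0.079
[498. 215.] [0.783 0.617 0.1  ] w 0.094
[196. 198.] [ 0.444 -0.172  0.014] w 0.041
[296. 201.] [0.607 0.102 0.1  ] w 0.059
[152. 225.] [ 0.526 -0.311  0.014] w 0.074
[193. 235.] [ 0.591 -0.197  0.014] w 0.06
mouth 0.86 [290.7, 177.7] [0.51041902 0.11448895 0.098     ]
mouth 0.77 [300.0, 148.5] [0.38422906 0.18329744 0.098     ]
mouth 0.54 [195.9, 198.4] [ 0.52977507 -0.17061013  0.098     ]
[256.  94.] [0.754 0.681 0.1  ] w 0.215
[94. 98.] [0.003 0.885 0.1  ] w 0.044
[105. 102.] [0.054 0.838 0.1  ] w 0.058
[194. 110.] [0.445 0.637 0.1  ] w 0.156
[256. 155.] [0.625 0.23  0.1  ] w 0.087
[232. 150.] [0.542 0.292 0.1  ] w 0.044
[234. 164.] [0.528 0.204 0.1  ] w 0.043
[259. 178.] [0.599 0.094 0.1  ] w 0.063
[332. 219.] [ 0.814 -0.106  0.014] w 0.123
[280. 254.] [ 0.584 -0.206  0.014] w 0.064
[236. 258.] [ 0.437 -0.18   0.014] w 0.043
[272. 286.] [ 0.518 -0.32   0.014] w 0.079
[219. 300.] [ 0.347 -0.32   0.014] w 0.108
mouth 0.73 [196.1, 178.6] [0.37241539 0.16222426 0.098     ]
mouth 0.66 [233.9, 178.3] [0.5083297  0.12169107 0.098     ]
mouth 0.18 [232.3, 255.3] [ 0.41687547 -0.23057333  0.098     ]
```

View pics/crop.png

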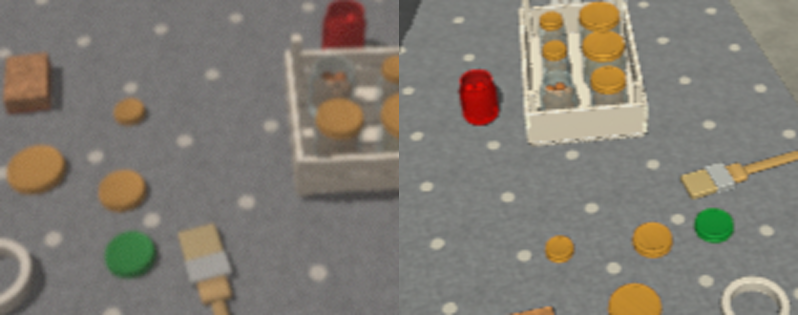

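The crop confirms it: the open jar with beads sits in the crate's near-robot right corner, at about (0.515,0.118). The medium gold lid lies between the small, large and green ones, at about (0.588,-0.199). Next I move over the crate with the gripper shut.

Request:
{"method": "apply_moves", "body": {
  "commands": [
    {"linear": [0, 0, 0.2], "rot": [0, 0, 0], "grip": 1},
    {"linear": [0, 0, 0.25], "rot": [0, 0, 0], "grip": 1},
    {"linear": [0.4, -0.75, 0.25], "rot": [0, 0, 0], "grip": 1},
    {"linear": [0.4, -0.75, 0.25], "rot": [0, 0, 0], "grip": 1},
    {"linear": [0.4, -0.75, 0.25], "rot": [0, 0, 0], "grip": 1},
    {"linear": [0.4, -0.75, 0.25], "rot": [0, 0, 0], "grip": 1},
    {"linear": [0.4, -0.75, 0.25], "rot": [0, 0, 0], "grip": 1},
    {"linear": [0.4, -0.75, 0.25], "rot": [0, 0, 0], "grip": 1},
    {"linear": [0.4, -0.75, 0.25], "rot": [0, 0, 0], "grip": 1},
    {"linear": [0.4, -0.75, 0.25], "rot": [0, 0, 0], "grip": 1}
  ]
}}

```text
time: 2.3
ee_pos: [0.3915, 0.3388, 0.3146]
eef_rot: [0.223, 0.975, 0.0, -0.0]
ft_force: [-1.1, 0.3, -0.2]
width: 0.0151
```

Request:
{"method": "apply_moves", "body": {
  "commands": [
    {"linear": [0.41, -0.73, -0.1], "rot": [0, 0, 0], "grip": 1},
    {"linear": [0.41, -0.73, -0.1], "rot": [0, 0, 0], "grip": 1},
    {"linear": [0.41, -0.73, -0.1], "rot": [0, 0, 0], "grip": 1},
    {"linear": [0.41, -0.73, -0.1], "rot": [0, 0, 0], "grip": 1},
    {"linear": [0.41, -0.73, -0.1], "rot": [0, 0, 0], "grip": 1},
    {"linear": [0.41, -0.73, -0.1], "rot": [0, 0, 0], "grip": 1},
    {"linear": [0.41, -0.73, -0.1], "rot": [0, 0, 0], "grip": 1},
    {"linear": [0.41, -0.73, -0.1], "rot": [0, 0, 0], "grip": 1}
  ]
}}

```text
time: 3.1
ee_pos: [0.5148, 0.1211, 0.2844]
eef_rot: [0.222, 0.975, 0.0, -0.0]
ft_force: [-0.5, 0.2, -0.4]
width: 0.0002
```

```bash
python3 - <<'E'
from h import *
c=r.camera("wrist"); save(c,"w1.png",s=1.5)
print(ray(c,(0,0))[0], r.read_state()["ee_pos"],r.read_state()["width"],"proj",proj(c,(.515,.118,.098)))
for t,z in [("open_jar_mouth",.098),("medium_jar_top",.1),("large_jar_1_top",.1),("small_jar_1_top",.1)]:
    for d in r.spot_point(t,c)[:3]: print(t,d["p"],d["location"],at_z(c,d["location"],z))
E
```

```text
[0.45614243 0.14953343 0.42927903] [0.51472035 0.12118564 0.28452043] 0.0006153206990952666 proj [250.12083538 180.80972409]
open_jar_mouth 0.8 [249.5, 36.7] [0.3793289  0.18259293 0.098     ]
small_jar_1_top 0.65 [336.2, 155.8] [0.53048923 0.21719384 0.1       ]
```

View pics/w1.png

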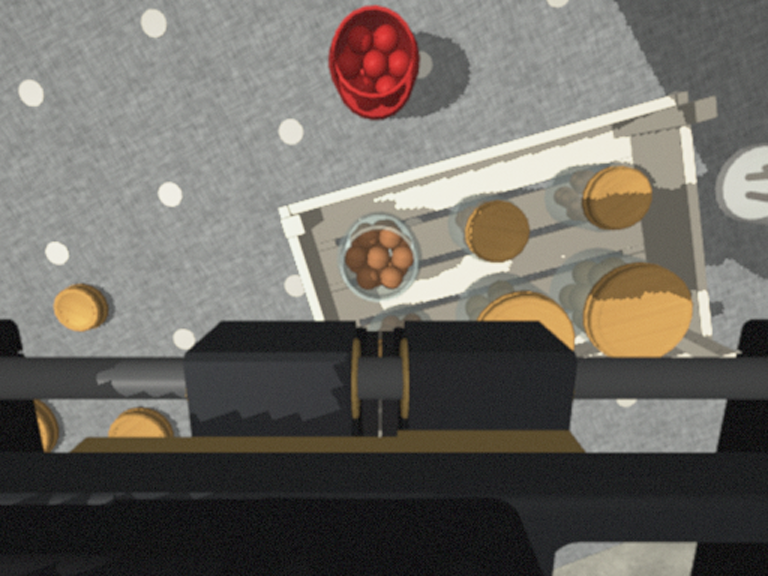

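```bash
python3 - <<'E'
from h import *
c=r.camera("wrist")
for p in [(380,255),(378,250)]: print(at_z(c,np.array(p)/1.5,.098))
for p in [(497,228),(617,193)]: print("small",at_z(c,np.array(p)/1.5,.1))
print("posts",at_z(c,np.array((292,225))/1.5,.12))
f=np.array(c["frame"])[120:215,200:310,::-1]
f=cv2.resize(f,None,fx=6,fy=6,interpolation=cv2.INTER_CUBIC);cv2.imwrite("pics/w1c.png",f)
E
```

```text
[0.50568034 0.12531553 0.098     ]
[0.50158439 0.12560439 0.098     ]
small [0.52474301 0.21251186 0.1       ]
small [0.53902602 0.30087036 0.1       ]
posts [0.45686988 0.08075796 0.12      ]
```

View pics/w1c.png

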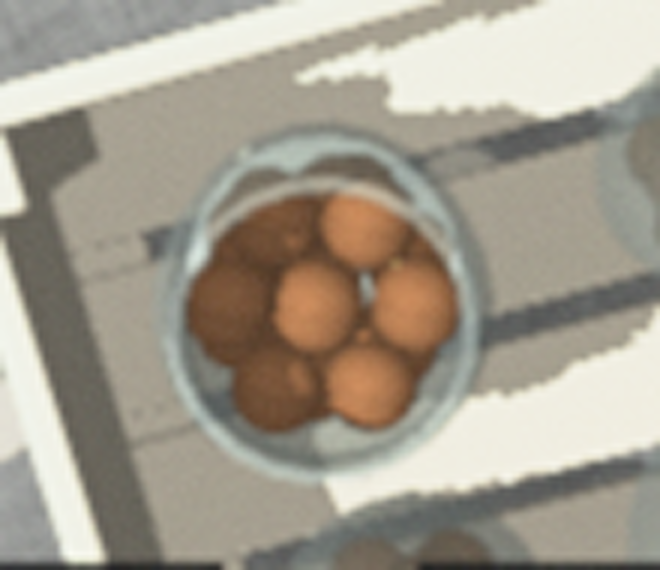

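The open jar's mouth shows centred at wrist pixel (254,174), with the red one outside the crate at (249,37). Mouth ≈ (0.510,0.123). I descend and hold for about 2.8 s.

Request:
{"method": "apply_moves", "body": {
  "commands": [
    {"linear": [-0.017, 0.003, -0.15], "rot": [0, 0, 0], "grip": 1},
    {"linear": [-0.017, 0.003, -0.3], "rot": [0, 0, 0], "grip": 1},
    {"linear": [-0.017, 0.003, -0.4], "rot": [0, 0, 0], "grip": 1},
    {"linear": [-0.017, 0.003, -0.45], "rot": [0, 0, 0], "grip": 1},
    {"linear": [-0.017, 0.003, -0.478], "rot": [0, 0, 0], "grip": 1},
    {"linear": [-0.017, 0.003, -0.478], "rot": [0, 0, 0], "grip": 1}
  ]
}}

```text
time: 4.0
ee_pos: [0.5098, 0.1196, 0.1406]
eef_rot: [0.223, 0.975, -0.0, -0.001]
ft_force: [-0.9, -0.2, -0.1]
width: 0.0005
```

```bash
python3 - <<'E'
from h import *
a=r.camera("scene"); b=r.camera("side")
s=r.read_state(); print(s["ee_pos"],s["time"],s["ft_force"])
ims=[]
for c,(x,y) in ((a,(300,165)),(b,(240,165))):
    f=np.array(c["frame"])[y-65:y+65,x-65:x+65,::-1]; ims.append(cv2.resize(f,None,fx=3,fy=3,interpolation=cv2.INTER_CUBIC))
cv2.imwrite("pics/chk.png",np.hstack(ims))
E
```

```text
[0.51072457 0.11973088 0.14213204] 4.1 [-0.23527989 -0.44587193  0.07838881]
```

View pics/chk.png

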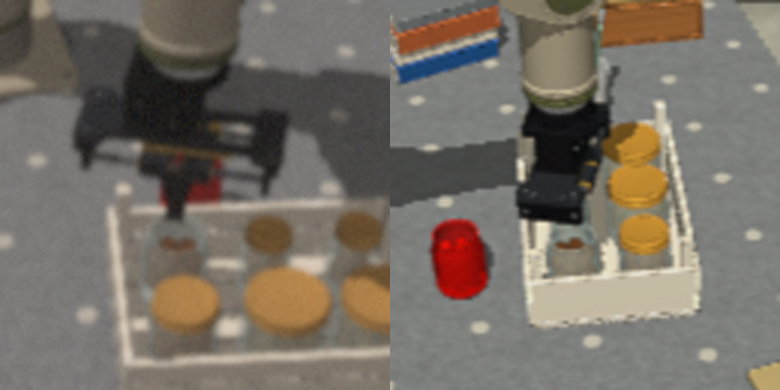

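The fingertips stand just above the open mouth in both views: about (175,215) over the mouth at (175,240) in the left half. I hold there.

Request:
{"method": "apply_moves", "body": {
  "commands": [
    {"linear": [0, 0.01, 0], "rot": [0, 0, 0], "grip": 1},
    {"linear": [0, 0.01, 0], "rot": [0, 0, 0], "grip": 1},
    {"linear": [0, 0.01, 0], "rot": [0, 0, 0], "grip": 1},
    {"linear": [0, 0.01, 0], "rot": [0, 0, 0], "grip": 1},
    {"linear": [0, 0.01, 0], "rot": [0, 0, 0], "grip": 1},
    {"linear": [0, 0.01, 0], "rot": [0, 0, 0], "grip": 1},
    {"linear": [0, 0.01, 0], "rot": [0, 0, 0], "grip": 1},
    {"linear": [0, 0.01, 0], "rot": [0, 0, 0], "grip": 1},
    {"linear": [0, 0.01, 0], "rot": [0, 0, 0], "grip": 1},
    {"linear": [0, 0.01, 0], "rot": [0, 0, 0], "grip": 1},
    {"linear": [0, 0.01, 0], "rot": [0, 0, 0], "grip": 1},
    {"linear": [0, 0.01, 0], "rot": [0, 0, 0], "grip": 1},
    {"linear": [0, 0.01, 0], "rot": [0, 0, 0], "grip": 1},
    {"linear": [0, 0.01, 0], "rot": [0, 0, 0], "grip": 1},
    {"linear": [0, 0.01, 0], "rot": [0, 0, 0], "grip": 1},
    {"linear": [0, 0.01, 0], "rot": [0, 0, 0], "grip": 1},
    {"linear": [0, 0.01, 0], "rot": [0, 0, 0], "grip": 1},
    {"linear": [0, 0.01, 0], "rot": [0, 0, 0], "grip": 1},
    {"linear": [0, 0.01, 0], "rot": [0, 0, 0], "grip": 1},
    {"linear": [0, 0.01, 0], "rot": [0, 0, 0], "grip": 1}
  ]
}}

```text
time: 6.1
ee_pos: [0.5102, 0.1225, 0.1412]
eef_rot: [0.223, 0.975, 0.0, -0.0]
ft_force: [-1.3, 0.1, 0.1]
width: 0.0005
```

Request:
{"method": "apply_moves", "body": {
  "commands": [
    {"linear": [0, 0, 0], "rot": [0, 0, 0], "grip": 1},
    {"linear": [0, 0, 0], "rot": [0, 0, 0], "grip": 1},
    {"linear": [0, 0, 0], "rot": [0, 0, 0], "grip": 1},
    {"linear": [0, 0, 0], "rot": [0, 0, 0], "grip": 1},
    {"linear": [0, 0, 0], "rot": [0, 0, 0], "grip": 1},
    {"linear": [0, 0, 0], "rot": [0, 0, 0], "grip": 1},
    {"linear": [0, 0, 0], "rot": [0, 0, 0], "grip": 1},
    {"linear": [0, 0, 0], "rot": [0, 0, 0], "grip": 1},
    {"linear": [0, 0, 0.15], "rot": [0, 0, 0], "grip": 1},
    {"linear": [0, 0, 0.3], "rot": [0, 0, 0], "grip": 1},
    {"linear": [0, 0, 0.4], "rot": [0, 0, 0], "grip": 1}
  ]
}}

```text
time: 7.2
ee_pos: [0.5107, 0.1225, 0.2643]
eef_rot: [0.224, 0.975, 0.001, 0.001]
ft_force: [1.3, -0.3, 0.3]
width: 0.0004
```

Request:
{"method": "apply_moves", "body": {
  "commands": [
    {"linear": [0.3, -1.0, 0], "rot": [0, 0, 0], "grip": 1},
    {"linear": [0.3, -1.0, 0], "rot": [0, 0, 0], "grip": 1},
    {"linear": [0.3, -1.0, 0], "rot": [0, 0, 0], "grip": 1},
    {"linear": [0.3, -1.0, 0], "rot": [0, 0, 0], "grip": 1},
    {"linear": [0.3, -1.0, 0], "rot": [0, 0, 0], "grip": 1},
    {"linear": [0.3, -1.0, 0], "rot": [0, 0, 0], "grip": 1},
    {"linear": [0.3, -1.0, 0], "rot": [0, 0, 0], "grip": 1},
    {"linear": [0.3, -1.0, 0], "rot": [0, 0, 0], "grip": 1},
    {"linear": [0.3, -1.0, 0], "rot": [0, 0, 0], "grip": 1},
    {"linear": [0.3, -1.0, 0], "rot": [0, 0, 0], "grip": 1}
  ]
}}

```text
time: 8.2
ee_pos: [0.6004, -0.1754, 0.2612]
eef_rot: [0.222, 0.975, 0.001, -0.0]
ft_force: [-0.5, 0.2, -0.1]
width: 0.0007
```

```bash
python3 - <<'E'
from h import *
c=r.camera("wrist"); save(c,"w2.png",s=1.5); print(r.read_state()["ee_pos"],proj(c,(.588,-.199,.014)))
hsv=cv2.cvtColor(np.array(c["frame"]),cv2.COLOR_RGB2HSV)
n,l,s,cen=cv2.connectedComponentsWithStats(cv2.inRange(hsv,(10,130,80),(25,255,255)))
for i in range(1,n):
    if s[i][4]>150:
        p=s[i];print(np.round(cen[i]),p,at_z(c,cen[i],.012),np.linalg.norm(at_z(c,(p[0],cen[i][1]),.012)-at_z(c,(p[0]+p[2],cen[i][1]),.012)))
E
```

```text
[ 0.60039492 -0.17550137  0.26126495] [232.60010819 169.98949709]
[494.  65.] [ 471   28   41   70 2294] [0.61062852 0.1526459  0.012     ] 0.051083293279238856
[198.  52.] [ 180   32   38   41 1163] [ 0.43873527 -0.17150818  0.012     ] 0.04674777082906594
[136. 159.] [ 106  130   61   59 2797] [ 0.51898137 -0.30934897  0.012     ] 0.08157755788488324
[233. 166.] [ 210  144   47   46 1683] [ 0.58428768 -0.19631774  0.012     ] 0.06330253904433149
```

View pics/w2.png

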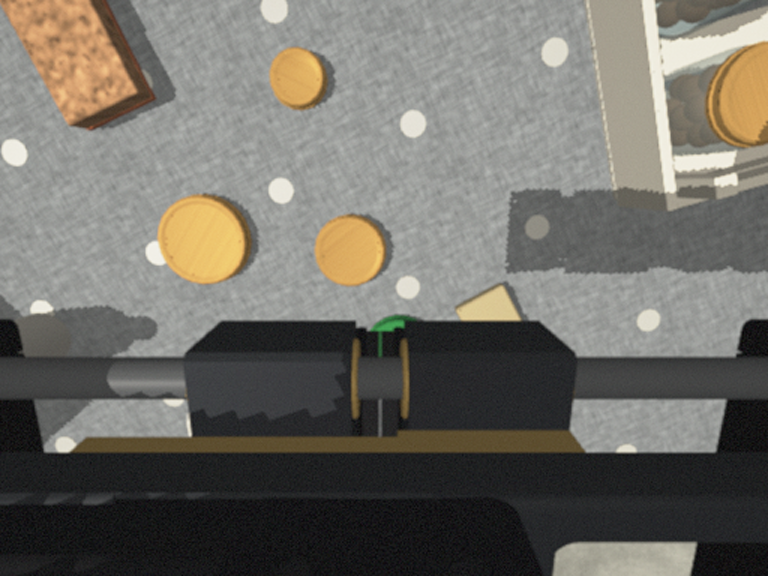

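At wrist pixel (233,166), the medium gold lid measures 63 mm across; the others measure 82 and 47 mm, and the green one is behind the fingers. Its centre is ≈ (0.585,-0.197). I descend and hold.

Request:
{"method": "apply_moves", "body": {
  "commands": [
    {"linear": [-0.05, -0.07, 0], "rot": [0, 0, 0], "grip": 1},
    {"linear": [-0.05, -0.07, -0.15], "rot": [0, 0, 0], "grip": 1},
    {"linear": [-0.05, -0.07, -0.3], "rot": [0, 0, 0], "grip": 1},
    {"linear": [-0.05, -0.07, -0.45], "rot": [0, 0, 0], "grip": 1},
    {"linear": [-0.05, -0.07, -0.58], "rot": [0, 0, 0], "grip": 1},
    {"linear": [-0.05, -0.07, -0.65], "rot": [0, 0, 0], "grip": 1},
    {"linear": [-0.05, -0.07, -0.69], "rot": [0, 0, 0], "grip": 1},
    {"linear": [-0.05, -0.07, -0.69], "rot": [0, 0, 0], "grip": 1},
    {"linear": [-0.05, -0.07, -0.69], "rot": [0, 0, 0], "grip": 1}
  ]
}}

```text
time: 9.15
ee_pos: [0.586, -0.1983, 0.0555]
eef_rot: [0.223, 0.975, 0.0, 0.001]
ft_force: [1.3, -0.0, -0.3]
width: 0.0003
```

```bash
python3 - <<'E'
from h import *
a=r.camera("scene"); b=r.camera("side")
s=r.read_state(); print(s["ee_pos"],s["time"],s["ft_force"])
ims=[]
for c,(x,y) in ((a,(195,215)),(b,(275,240))):
    f=np.array(c["frame"])[y-65:y+65,x-65:x+65,::-1]; ims.append(cv2.resize(f,None,fx=3,fy=3,interpolation=cv2.INTER_CUBIC))
cv2.imwrite("pics/chk2.png",np.hstack(ims))
E
```

```text
[ 0.58624556 -0.19863396  0.05587924] 9.25 [-0.68631956 -0.51516511  0.43612478]
```

View pics/chk2.png

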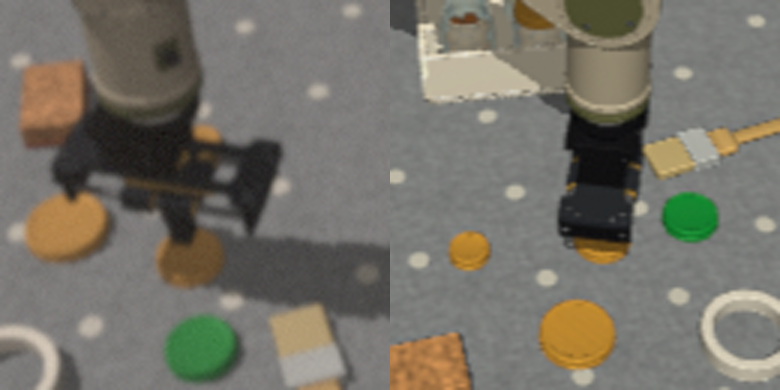

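The tips hang just above the medium lid (left half: tips at (180,240), lid centre at (190,258)). I finish the hold, then draw back upwards.

Request:
{"method": "apply_moves", "body": {
  "commands": [
    {"linear": [0, 0, 0], "rot": [0, 0, 0], "grip": 1},
    {"linear": [0, 0, 0], "rot": [0, 0, 0], "grip": 1},
    {"linear": [0, 0, 0], "rot": [0, 0, 0], "grip": 1},
    {"linear": [0, 0, 0], "rot": [0, 0, 0], "grip": 1},
    {"linear": [0, 0, 0], "rot": [0, 0, 0], "grip": 1},
    {"linear": [0, 0, 0], "rot": [0, 0, 0], "grip": 1},
    {"linear": [0, 0, 0], "rot": [0, 0, 0], "grip": 1},
    {"linear": [0, 0, 0], "rot": [0, 0, 0], "grip": 1},
    {"linear": [0, 0, 0], "rot": [0, 0, 0], "grip": 1},
    {"linear": [0, 0, 0], "rot": [0, 0, 0], "grip": 1},
    {"linear": [0, 0, 0], "rot": [0, 0, 0], "grip": 1},
    {"linear": [0, 0, 0], "rot": [0, 0, 0], "grip": 1},
    {"linear": [0, 0, 0], "rot": [0, 0, 0], "grip": 1},
    {"linear": [0, 0, 0], "rot": [0, 0, 0], "grip": 1},
    {"linear": [0, 0, 0], "rot": [0, 0, 0], "grip": 1},
    {"linear": [0, 0, 0], "rot": [0, 0, 0], "grip": 1},
    {"linear": [0, 0, 0], "rot": [0, 0, 0], "grip": 1},
    {"linear": [0, 0, 0], "rot": [0, 0, 0], "grip": 1},
    {"linear": [0, 0, 0], "rot": [0, 0, 0], "grip": 1},
    {"linear": [0, 0, 0], "rot": [0, 0, 0], "grip": 1}
  ]
}}

```text
time: 11.25
ee_pos: [0.5852, -0.1985, 0.0542]
eef_rot: [0.224, 0.975, 0.0, -0.0]
ft_force: [0.2, 0.8, 1.4]
width: 0.0008
```

Request:
{"method": "apply_moves", "body": {
  "commands": [
    {"linear": [0, 0, 0], "rot": [0, 0, 0], "grip": 1},
    {"linear": [0, 0, 0], "rot": [0, 0, 0], "grip": 1},
    {"linear": [0, 0, 0], "rot": [0, 0, 0], "grip": 1},
    {"linear": [0, 0, 0], "rot": [0, 0, 0], "grip": 1},
    {"linear": [0, 0, 0], "rot": [0, 0, 0], "grip": 1},
    {"linear": [0, 0, 0], "rot": [0, 0, 0], "grip": 1},
    {"linear": [0, 0, 0], "rot": [0, 0, 0], "grip": 1},
    {"linear": [0, 0, 0], "rot": [0, 0, 0], "grip": 1},
    {"linear": [0, 0, 0.15], "rot": [0, 0, 0], "grip": 1},
    {"linear": [0, 0, 0.3], "rot": [0, 0, 0], "grip": 1},
    {"linear": [0, 0, 0.45], "rot": [0, 0, 0], "grip": 1},
    {"linear": [0, 0, 0.6], "rot": [0, 0, 0], "grip": 1},
    {"linear": [0, 0, 0.75], "rot": [0, 0, 0], "grip": 1},
    {"linear": [0, 0, 0.85], "rot": [0, 0, 0], "grip": 1},
    {"linear": [0, 0, 0.85], "rot": [0, 0, 0], "grip": 1},
    {"linear": [0, 0, 0.85], "rot": [0, 0, 0], "grip": 1},
    {"linear": [0, 0, 0.85], "rot": [0, 0, 0], "grip": 1}
  ]
}}

```text
time: 12.95
ee_pos: [0.5848, -0.1982, 0.3078]
eef_rot: [0.223, 0.975, 0.0, -0.001]
ft_force: [0.0, 0.4, -0.4]
width: 0.0005
```

```bash
python3 - <<'E'
from h import *
s=r.read_state(); print(s["ee_pos"],s["time"],np.linalg.norm(np.array(s["ee_pos"])-[.585,-.197,.014]),np.linalg.norm(np.array(s["ee_pos"])-[.51,.123,.098]))
print(r.close_job())
E
```

```text
[ 0.58476411 -0.19823916  0.30775883] 12.95 0.29376153629613067 0.3908747064246769
the job is handed in; nothing more can be done
None
```

I pointed first at the open jar, then at the medium lid that fits it, and handed the job in at 12.95 s. No verdict was reported.

- **Open jar:** It stands in the crate's corner nearest the robot, on the right, with its mouth at about (0.510, 0.123). I held the closed fingertips there for about 2.9 s, with the grasp point about 45 mm above the rim and the tips about 26 mm above it.
- **Medium lid:** It is the gold lid at about (0.585, -0.197), 63 mm across in the image. I held there for about 3 s, with the grasp point about 42 mm above it and the tips about 23 mm above it.
- **Finish:** The hand was drawn straight up, to 29 cm from the lid and 39 cm from the jar mouth.

Views from two cameras at each hold showed the tips just above the right target. The wrist force read up to about 1.6 N even in free air, so it could not rule out a very light touch, but I saw no contact. I took no picture after drawing back, so I did not check again that nothing had moved.

The first position estimates from the different cameras disagreed by up to about 15 mm. I used the closer wrist-camera view to settle them before each descent.

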